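# Lock the used battery packs away in the transport chest

### The arm

A 6-joint arm with a two-finger parallel gripper is mounted at the origin on the work surface. World frame = base frame: x ahead of the robot, y to its left, z up, the work surface at z = 0. Lengths are in m, angles in rad, forces in N, time in s.
With the tool pointing down it reaches from about 0.3 to 0.875 m from the base axis. Payload 6.4 kg.
Tool frame: the origin (TCP) lies midway between the tips of the shut fingers; the grasp point (between the pads) lies 19 mm behind it; z points along the fingers, y is the direction in which the jaws open and shut (so a half turn about z gives the same grasp; the last joint's range is limited). The gripper opens to 85 mm and grips with 20 to 120 N. Pads are 22 mm wide; open, the fingers measure 114 mm over their backs; the gripper's body (76 mm by 85 mm) begins 54 mm behind the grasp point. The pads swing forward as they close: fully open they stand 13 mm farther back than shut.
Start: joints at [0.956, 0.181, 1.607, -0, 1.354, -0.206], TCP at [0.229, 0.528, 0.231] pointing down, gripper open.
Joint ranges: [-2.99, 2.99], [-0.89, 2.07], [0.3, 2.58], [-1.14, 4.28], [0, 2.63], [-3.12, 3.12]. Speed limits (rad/s): [2.57, 2.57, 3.01, 3.14, 3.14, 3.14].

### API

Orientations are given as a unit quaternion [w, x, y, z].
In Python, from bench import ctrl gives the robot as it stands. The module is installed in compiled form; this text tells all that it offers.
- The arm moves only by the tool arm_command, never from a script. Its argument "plan" is one flat list of numbers, 4 for each row, row after row: the shift along the tool's x, y, z in mm, then the turn about the tool's z in rad. A call has 1 to 20 rows; each row shifts and turns the commanded pose from where the row before left it, along the tool's axes as they then stand; what a row does not reach is not made up. A row lasts 1/10 s, in which the tool goes at most 50 mm and 8.59 degrees, less where a joint would pass 70% of its speed; a pose out of reach is approached as far as the arm can. A call is refused whole if a number of a shift passes 50 or a number of a turn 0.15, either way. A call with a gripper value outside its range is refused whole. "grip" is the opening, from 0 (shut) to 1 (fully open), set as the call begins (left out, the last holds). The fingers move at their own pace and stop on an object; the grip force is fixed at half the most. Time passes only in rows, so rows that do not move let the fingers close. It gives the time, the measured TCP pose, the force and the opening at its end, in the units of the state.
- ctrl.get_obs(): the state, without advancing time (a new reading comes with each control period).
- ctrl.camera(name): name is "scene" or "top"; returns a dict with "color" (384x512x3 uint8, red, green, blue), "camera_matrix" (3x3 intrinsics, pixels), "k1" (the pictures are not rectified: a ray, as slopes to the right and down, at radius r is drawn at 1 + k1 r^2 times it, then the intrinsics apply), "eye" and "attitude" of the camera in the world. Camera axes: x right, y up, looking along -z (the intrinsics and any distortion apply to the point x, -y, -z); pixel columns grow to the right and rows downward; lengths in m; the calibration is good to about 2 mm. A picture is of the moment at which its call begins. There is no depth.
- ctrl.hand_in(): hands the job in, once; it reports no verdict.
The state is a dict: "time_s": time; "q": joint angles; "dq": joint speeds; "joint_efforts": joint torques, N m; "eef_pos": TCP position; "eef_rot": TCP orientation; "wrist_force": force on the tool from outside, world axes, zero at the start; "torque": the same for the moment, N m; "opening": opening from 0.0 (shut) to 1.0 (fully open).
Only numpy, scipy, OpenCV 4.12 (cv2) and the standard library are available. Lean on these libraries where they do the work, as an engineer would, in place of code of your own. Each camera call takes 0.05 s, during which the arm holds its last target. There are 200 camera calls.

### The job

Put the used laptop battery packs away for transport: draw the bolt of the wooden chest's tray fully back, pull the tray out to its loading stop, and lay every battery pack label up and flat on the tray floor, each in a lane of its own. Then push the tray home until it clicks in and shoot the bolt fully again. Leave the phone and the other things on the bench where they are.

Things in the scene. Friction and masses are not known exactly. Their poses are not given: they have to be found in the camera images.
- chest: wooden transport chest, fixed: plywood base board (x -160 to 290 mm, y +-196, 12 mm thick) carrying an orange pine chest (x 95 to 290 mm, y +-196, top at 112 mm), open towards the robot. Origin on the table, on the centre line; x points into the chest (the way the tray goes home), y left, z up. A steel bolt keeper 76 mm high stands at x 45 mm, y 174 to 192 mm
- tray (a joint): how far the tray is drawn out along its rails towards the robot (the chest's -x), in m: 0 = home, 0.17 = loading stop (both are end stops). A sprung ball detent clicks at both: about 6 N pulls the tray out of it, and over the last 7 mm it draws the tray in by itself; about 2 N of friction between. With the bolt shot the tray cannot leave home
- bolt (a joint): barrel bolt on the tray's front deck, in m: 0 = fully drawn back (unlocked), 0.035 = fully shot into the keeper (locked). It slides along the tray's +y to lock, with about 3 N of friction, stays where it is left, and enters the keeper only when the tray is home
- tray_deck (a point): middle of the top of the deck (55 mm deep in x) at the tray's front, 50 mm above the table; axes as chest, moves with the tray. The tray floor lies 16 mm below, x 28 to 202, y +-160 mm; side and back walls rise 10 mm above this point. White ribs along x at y -74, 0, 74 mm (7 mm high over the floor, 5 mm thick) part four lanes, with middles at x 114, y -116, -37, 37, 116 mm
- tray_handle (a point): middle of the bar of the tray's steel bow handle, which stands upright on the deck: a round bar 12 mm thick and 100 mm long along the tray's y, 86 mm above the table, 30 mm free under it. It moves with the tray; axes as chest
- bolt_knob (a point): middle of the bolt's upright red knob: a cylinder 18 mm across and 32 mm high, from 17 mm below to 15 mm above this point, 89 mm above the table. It stands on the steel bolt rod, whose straps reach 67 mm above the table at 23 mm or more beside the knob's path. It is 8 mm nearer to the robot than tray_deck. Moves with tray and bolt; axes as chest
- pack1_c (a point): used laptop battery pack (black, grey label on its upper face, brass contact strip on one long edge): 150 long (x) x 48 wide (y) x 22 mm high, 0.23 kg; point at its centre, z up through the label. May be absent. It lies loose on the table, at first with 30 mm or more free on both sides of its middle
- pack2_c (a point): used laptop battery pack (black, grey label on its upper face, brass contact strip on one long edge): 150 long (x) x 48 wide (y) x 22 mm high, 0.23 kg; point at its centre, z up through the label. May be absent. It lies loose on the table, at first with 30 mm or more free on both sides of its middle
- pack3_c (a point): used laptop battery pack (black, grey label on its upper face, brass contact strip on one long edge): 150 long (x) x 48 wide (y) x 22 mm high, 0.23 kg; point at its centre, z up through the label. May be absent. It lies loose on the table, at first with 30 mm or more free on both sides of its middle
- pack4_c (a point): used laptop battery pack (black, grey label on its upper face, brass contact strip on one long edge): 150 long (x) x 48 wide (y) x 22 mm high, 0.23 kg; point at its centre, z up through the label. May be absent. It lies loose on the table, at first with 30 mm or more free on both sides of its middle
- phone_c (a point): old white keypad phone, 118 (x) x 50 x 15 mm, lying among the battery packs; centre. Not a battery pack: stays
- padlock_c (a point): open brass padlock, 50 x 45 x 18 mm body; point half-way up. Stays where it is
- mouse_c (a point): black wireless mouse, 98 x 58 x 35 mm; point half-way up. Stays where it is
- mug_c (a point): blue mug, 82 mm across, 92 mm high; point half-way up. Stays where it is
- screwdriver_c (a point): screwdriver with red handle, 200 mm long along x, 26 mm thick; point half-way up. Stays where it is
- tape_roll_c (a point): roll of brown parcel tape lying flat, 104 mm across, 48 mm high; point half-way up. Stays where it is
- screw_jar_c (a point): glass jar with white cap, 66 mm across, 85 mm high; point half-way up. Stays where it is

How it is judged:
By the outcome, as a careful person would: the job done as asked, in the order asked, and still so for the second after the job is handed in, with the robot touching nothing.
Of pack1, pack2, pack3, pack4 only 2 to 4 are there at a start; the rules pass over those that are not, and their reading is None.
At some moment in a run one of pack1, pack2, pack3, pack4 may be knocked a few centimetres aside while the robot is not near it.
Once in a run the grip may slacken for a moment while it holds something.
It also fails if it takes over 210 s, if anything falls off the work surface, if the arm or the gripper's body presses on something with over 40 N, if the wrist force passes 120 N, or if a joint passes its speed limit or range.

## Working session

There is one attempt and no reset: what is moved stays moved. The work goes in short steps, Python scripts to look and compute and a tool call to move; the robot and the scene stay as the last step left them, time stands still between calls to the robot, and variables do not carry over. Pictures are saved under pics/ and viewed, about 12 in all and at most 16, crops included, and the job is handed in when it is done.

Besides the shell and the picture viewer there is one more tool, called after ">>>" as name(argument=value, ...) on one line, values as JSON. arm_command: Moves the arm, as the interface text tells. Its arguments: {"type":"object","properties":{"plan":{"type":"array","items":{"type":"number"}},"grip":{"type":"number"}},"required":["plan"]}

```bash
mkdir -p pics; cat > h.py <<'E'
import numpy as np, cv2
from bench import ctrl
from scipy.spatial.transform import Rotation as R
def snap(name,fn=None):
    c=ctrl.camera(name)
    if fn: cv2.imwrite('pics/'+fn,c['color'][:,:,::-1])
    np.savez('pics/%s.npz'%name,**{k:np.array(v) for k,v in c.items()})
    return c
def load(name): return dict(np.load('pics/%s.npz'%name,allow_pickle=True))
def att(c):
    a=np.array(c['attitude'],float)
    if a.shape==(3,3): return a
    return R.from_quat(a[[1,2,3,0]]).as_matrix()
def ray(c,u,v):
    K=np.array(c['camera_matrix']);k1=float(c['k1'])
    p=cv2.undistortPoints(np.array([[[u,v]]],float),K,np.array([k1,0,0,0.]))[0,0]
    d=att(c)@np.array([p[0],-p[1],-1.]); return np.array(c['eye'],float),d/np.linalg.norm(d)
def onz(c,u,v,z):
    e,d=ray(c,u,v); return e+d*(z-e[2])/d[2]
def proj(c,P):
    K=np.array(c['camera_matrix']);k1=float(c['k1'])
    x=att(c).T@(np.array(P,float)-np.array(c['eye'],float)); s=np.array([x[0],-x[1]])/-x[2]
    s=s*(1+k1*s@s); return K[:2,:2]@s+K[:2,2]
def tri(c1,p1,c2,p2):
    (a,d),(b,f)=ray(c1,*p1),ray(c2,*p2)
    s=np.linalg.lstsq(np.stack([d,-f],1),b-a,rcond=None)[0]
    P,Q=a+s[0]*d,b+s[1]*f; return (P+Q)/2,np.linalg.norm(P-Q)
E
python3 - <<'E'
from h import *
o=ctrl.get_obs();print(o)
for n in('scene','top'):
    c=snap(n)
    print(n,c['eye'],c['attitude'],c['camera_matrix'],c['k1'])
    cv2.imwrite('pics/%s0.png'%n,cv2.resize(c['color'][:,:,::-1],(800,600),interpolation=cv2.INTER_CUBIC))
E
```

```text
{'time_s': 0.0, 'q': array([ 9.55700098e-01,  1.81551080e-01,  1.60801644e+00,  9.88145178e-06,
        1.35379793e+00, -2.06297117e-01]), 'dq': array([ 1.42476979e-03, -2.32944776e-04, -3.91165824e-05,  7.22186081e-04,
        4.45365749e-04, -2.12996082e-03]), 'joint_efforts': array([ 8.97728432e-05, -4.44857025e+01, -3.51342952e+01, -9.98174369e-05,
        8.99069302e-03,  2.16987831e-05]), 'eef_pos': array([0.22821844, 0.52716396, 0.23037444]), 'eef_rot': array([-3.58315277e-04,  2.02980218e-01,  9.79182437e-01, -8.10761162e-04]), 'wrist_force': array([0.18530511, 0.16246729, 0.61646928]), 'torque': array([ 0.04027114,  0.00803241, -0.00629325]), 'opening': 1.000936281010769}
scene [ 0.8902624  -0.51734862  1.11034433] [0.92931556 0.25990346 0.06402095 0.2544093 ] [[348.70525212   0.         256.31041581]
 [  0.         348.70525212 195.27682513]
 [  0.           0.           1.        ]] -0.10954846814993832
top [0.46793482 0.00856608 1.52261902] [ 0.70916753  0.02164054 -0.02723973 -0.70418115] [[464.93965611   0.         255.94639843]
 [  0.         464.93965611 190.10386547]
 [  0.           0.           1.        ]] -0.035033733879515284
```

View pics/top0.png

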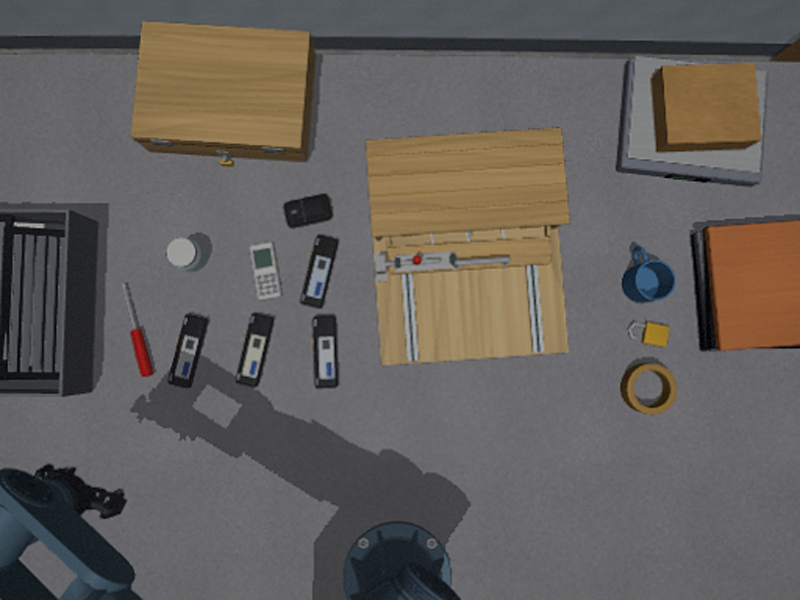

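View pics/scene0.png

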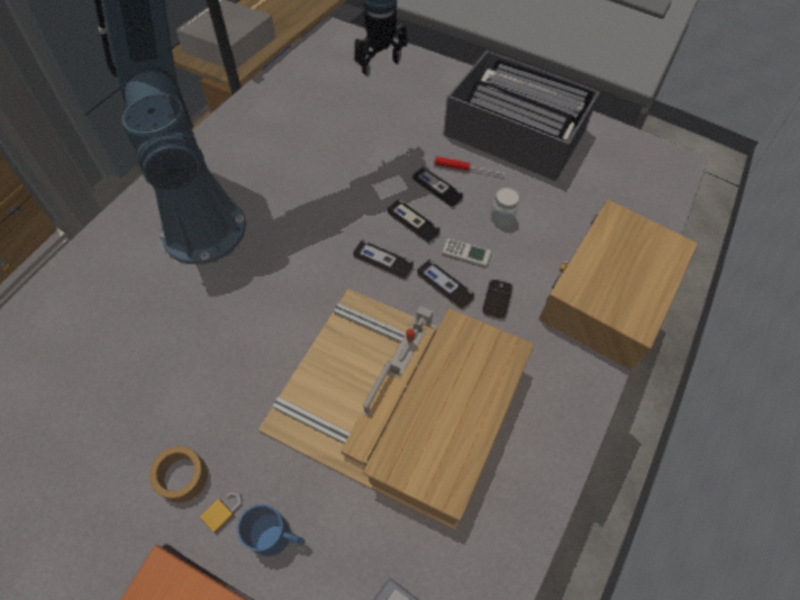

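The top view shows four packs at (188,350), (254,350), (325,350) and (319,271). The phone is at (265,270), the chest is centred near x≈467, and the red knob is at (417,258) with the bolt shot. Next I'll enlarge both views.

```bash
python3 - <<'E'
from h import *
c=load('top')['color'][:,:,::-1]; cv2.imwrite('pics/t1.png',cv2.resize(c[75:260,90:370],None,fx=2.85,fy=2.85,interpolation=cv2.INTER_CUBIC))
c=load('scene')['color'][:,:,::-1]; cv2.imwrite('pics/s1.png',cv2.resize(c[95:340,160:350],None,fx=2.4,fy=2.4,interpolation=cv2.INTER_CUBIC))
E
```

```text
(no output)
```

View pics/t1.png

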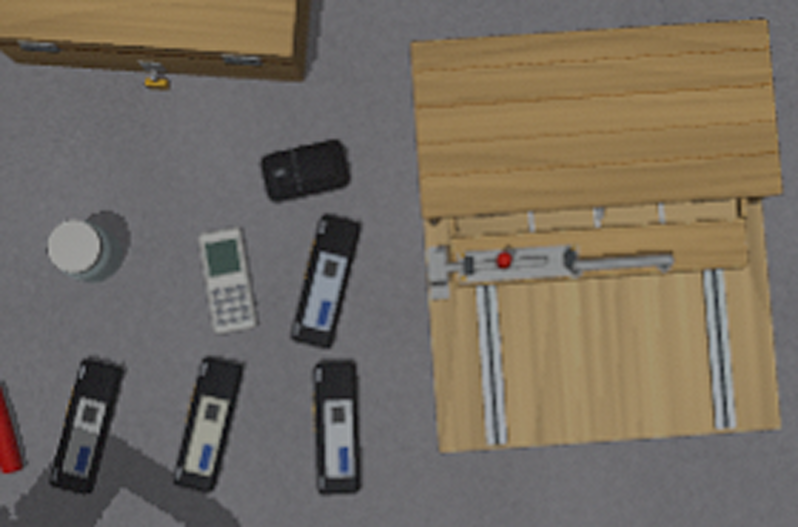

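View pics/s1.png

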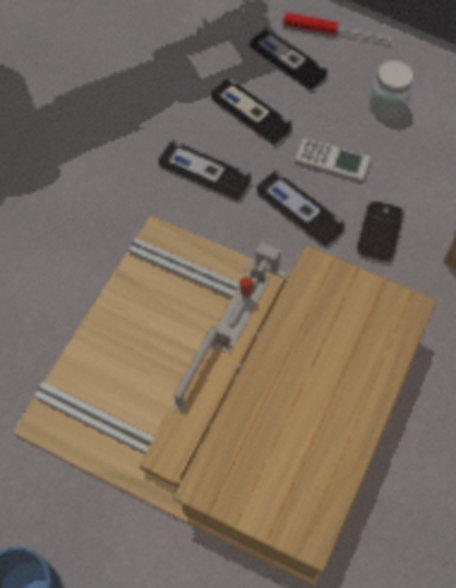

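```bash
cat > m.py <<'E'
from h import *
from scipy.optimize import least_squares
T,S=load('top'),load('scene')
t=lambda p:(p[0]/2.85+90-.3,p[1]/2.85+75-.3)
s=lambda p:(p[0]/2.4+160-.3,p[1]/2.4+95-.3)
ct=[((290,196,112),(411,42)),((290,-196,112),(767,18)),((95,-196,112),(781,192)),((95,196,112),(425,218)),((-160,196,12),(442,452)),((-160,-196,12),(780,428))]
cs=[((95,196,112),(307,247)),((290,196,112),(434,298)),((290,-196,112),(320,572)),((95,-196,112),(180,498)),((-160,196,12),(152,217)),((-160,-196,12),(15,432))]
def tf(p,q):
    c,sn=np.cos(p[2]),np.sin(p[2]);q=np.array(q)/1000
    return np.array([p[0]+c*q[0]-sn*q[1],p[1]+sn*q[0]+c*q[1],q[2]])
f=lambda p:np.concatenate([proj(T,tf(p,a))-t(b) for a,b in ct]+[proj(S,tf(p,a))-s(b) for a,b in cs])
r=least_squares(f,[.6,-.1,0]);print('chest',r.x.round(4));print(r.fun.round(1))
C=r.x
inv=lambda P:np.array([[np.cos(C[2]),np.sin(C[2])],[-np.sin(C[2]),np.cos(C[2])]])@(P[:2]-C[:2])
for n,a,b in(('knobtop',(505,259),(246,284)),('handle',(624,261),(200,372))):
    P,e=tri(T,t(a),S,s(b));print(n,P.round(4),e.round(4),'chest',inv(P).round(4),'onz',onz(T,*t(a),.104 if 'k' in n[:1] else .086).round(4))
pk={'A':([(84,358),(125,361),(91,493),(50,487)],[(262,32),(326,70),(313,86),(250,45)]),
'B':([(204,357),(244,362),(214,492),(174,486)],[(225,82),(291,122),(278,141),(212,96)]),
'C':([(313,361),(355,360),(361,492),(318,494)],[(170,143),(250,178),(242,196),(160,163)]),
'D':([(323,214),(361,220),(333,348),(291,340)],[(270,174),(343,220),(332,241),(259,190)])}
for n,(a,b) in pk.items():
    P,e=tri(T,t(np.mean(a,0)),S,s(np.mean(b,0)))
    W=[onz(T,*t(x),.022) for x in a]; m=np.mean(W,0)
    d=(W[0]+W[1]-W[2]-W[3]);print(n,'tri',P.round(4),e.round(4),'onz',m.round(4),'yaw',np.arctan2(d[1],d[0]).round(3),'L',(np.linalg.norm(d)/2).round(3),'W',np.linalg.norm((W[0]+W[3]-W[1]-W[2])/2).round(3))
E
python3 m.py
```

```text
chest [ 0.6072 -0.1472  0.0782]
[-0.9 -1.2  0.  -1.2  0.7 -0.3 -1.5 -0.7 -1.1 -0.1  0.5 -0.4 -1.  -1.2
  1.1  0.5  1.6  0.3 -3.1  0.2 -1.3 -1.  -1.9  0.1]
knobtop [ 0.6437 -0.0349  0.0985] 0.0025 chest [0.0451 0.1091] onz [ 0.642  -0.0354  0.104 ]
handle [ 0.6479 -0.1668  0.0649] 0.0058 chest [ 0.039  -0.0228] onz [ 0.643 -0.166  0.086]
A tri [0.4611 0.4358 0.0147] 0.0026 onz [0.4603 0.433  0.022 ] yaw -0.232 L 0.152 W 0.047
B tri [0.4638 0.2985 0.0135] 0.0052 onz [0.462  0.2954 0.022 ] yaw -0.209 L 0.149 W 0.046
C tri [0.4617 0.1533 0.0117] 0.0043 onz [0.4602 0.1511 0.022 ] yaw 0.055 L 0.149 W 0.048
D tri [0.6284 0.1662 0.0183] 0.0051 onz [0.6261 0.1644 0.022 ] yaw -0.217 L 0.149 W 0.046
```

```bash
cat > g.py <<'E'
from h import *
CH=np.array([.6072,-.1472,.0782])
def w(x,y): # chest mm -> world
    c,s=np.cos(CH[2]),np.sin(CH[2]); return CH[0]+(c*x-s*y)/1e3,CH[1]+(s*x+c*y)/1e3
def go(x,y,z,j,o=None):
    o=o or ctrl.get_obs(); q=np.array(o['eef_rot']);M=R.from_quat(q[[1,2,3,0]]).as_matrix()
    j0=np.arctan2(M[1,1],M[0,1]); t=(j0-j+np.pi/2)%np.pi-np.pi/2
    N=M@R.from_rotvec([0,0,t]).as_matrix()
    d=N.T@(np.array([x,y,z])-o['eef_pos'])*1e3
    print('turn %.3f  then shift'%t,d.round(1),'| jaw now %.3f pos'%j0,np.round(o['eef_pos'],4),'q1,q6',np.round(o['q'],2)[[0,5]],'F',np.round(o['wrist_force'],1),'open %.3f t %.1f tilt %.4f'%(o['opening'],o['time_s'],M[2,2]))
E
python3 -c "
from g import *
go(.643,-.035,.2,CH[2])
T,S=load('top'),load('scene')
for n,P in(('bar',(34,-72)),('bar',(34,28))):
  p=[*w(*P),.086];a=proj(T,p);b=proj(S,p);print((a-[89.7,74.7])*2.85,(b-[159.7,94.7])*2.4)
"
```

```text
turn 1.084  then shift [-592.9  369.6   30.8] | jaw now 1.162 pos [0.2283 0.5272 0.2305] q1,q6 [ 0.96 -0.21] F [0.4 0.3 0.8] open 1.000 t 0.1 tilt -1.0000
[669.90838642 258.00424643] [176.61085631 396.31901547]
[578.8182413  264.37112138] [211.3565061  333.06108296]
```

>>> arm_command(plan=[0,0,0,0.1355,0,0,0,0.1355,0,0,0,0.1355,0,0,0,0.1355,0,0,0,0.1355,0,0,0,0.1355,0,0,0,0.1355,0,0,0,0.1355], grip=0.47)

```text
time_s: 0.9
eef_pos: [0.2284, 0.5274, 0.2307]
eef_rot: [0.0, 0.681, 0.732, -0.001]
wrist_force: [1.1, -0.5, 0.6]
opening: 0.473
```

>>> arm_command(plan=[-30,18,0,0,-30,18,0,0,-30,18,0,0,-30,18,0,0,-30,18,0,0,-30,18,0,0,-30,18,0,0,-30,18,0,0,-30,18,0,0,-30,18,0,0,-30,19,0,0,-30,19,0,0,-30,19,0,0,-30,19,0,0,-30,19,0,0,-30,19,0,0,-30,19,0,0,-30,19,0,0,-30,19,0,0,-23,19,30,0])

```text
time_s: 2.9
eef_pos: [0.6472, -0.0373, 0.2053]
eef_rot: [0.004, 0.679, 0.734, 0.002]
wrist_force: [1.1, 0.3, 0.6]
opening: 0.471
```

```bash
python3 -c "
from g import *
go(.643,-.035,.14,CH[2])
c=snap('scene');cv2.imwrite('pics/s2.png',cv2.resize(c['color'][150:300,180:340,::-1],None,fx=3.5,fy=3.5,interpolation=cv2.INTER_CUBIC))
"
```

```text
turn -0.001  then shift [ 2.8 -4.5 65.3] | jaw now 0.077 pos [ 0.6472 -0.0373  0.2053] q1,q6 [-0.24 -0.32] F [1.1 0.3 0.6] open 0.471 t 2.9 tilt -1.0000
```

>>> arm_command(plan=[0,0,25,0,0,0,25,0,0,0,12,0,0,0,0,0,0,0,0,0])

```text
time_s: 3.45
eef_pos: [0.6439, -0.0346, 0.1399]
eef_rot: [0.0, 0.679, 0.734, 0.0]
wrist_force: [-0.8, -0.3, -0.1]
opening: 0.472
```

```bash
python3 -c "
from g import *
go(.643,-.035,.075,CH[2])
c=snap('scene');cv2.imwrite('pics/s2.png',cv2.resize(c['color'][130:280,180:340,::-1],None,fx=3.5,fy=3.5,interpolation=cv2.INTER_CUBIC))
"
```

```text
turn 0.000  then shift [-0.3 -1.  64.9] | jaw now 0.078 pos [ 0.6439 -0.0346  0.1399] q1,q6 [-0.24 -0.32] F [-0.8 -0.3 -0.1] open 0.472 t 3.5 tilt -1.0000
```

View pics/s2.png

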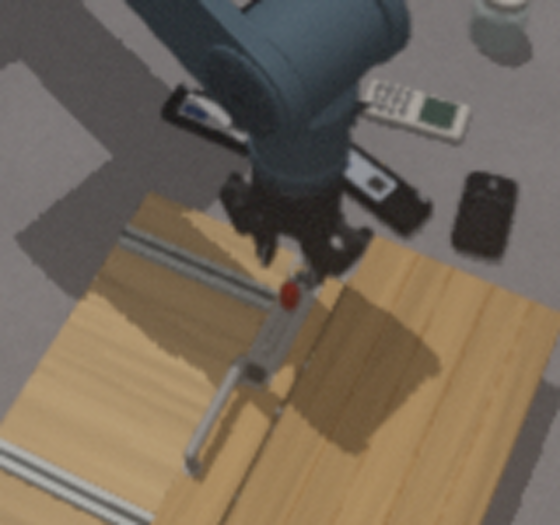

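The knob at (290,295) lies below and between the fingers, so I'm lowering onto it.

>>> arm_command(plan=[0,0,15,0,0,0,15,0,0,0,15,0,0,0,10,0,0,0,10,0,0,0,0,0])

```text
time_s: 4.1
eef_pos: [0.6423, -0.0345, 0.072]
eef_rot: [-0.002, 0.679, 0.734, -0.001]
wrist_force: [-0.8, -1.1, -0.5]
opening: 0.469
```

>>> arm_command(plan=[0,0,0,0,0,0,0,0,0,0,0,0], grip=0.24)

```text
time_s: 4.4
eef_pos: [0.644, -0.0349, 0.0749]
eef_rot: [0.0, 0.679, 0.734, 0.0]
wrist_force: [-0.2, 0.6, -0.0]
opening: 0.244
```

>>> arm_command(plan=[0,0,0,0,0,0,0,0,0,0,0,0,0,0,0,0], grip=0.1)

```text
time_s: 4.8
eef_pos: [0.6428, -0.0349, 0.0751]
eef_rot: [-0.001, 0.679, 0.734, -0.001]
wrist_force: [-6.4, -0.8, 5.4]
opening: 0.191
```

>>> arm_command(plan=[-4,0,0,0,-5,0,0,0,-5,0,0,0,-5,0,0,0,-5,0,0,0,-5,0,0,0,-4,0,0,0,-3,0,0,0,0,0,0,0])

```text
time_s: 5.7
eef_pos: [0.6454, -0.0698, 0.0751]
eef_rot: [-0.001, 0.679, 0.734, -0.0]
wrist_force: [-6.3, 2.3, 6.5]
opening: 0.19
```

>>> arm_command(plan=[-2,0,0,0,-1,0,0,0,0,0,0,0])

```text
time_s: 6.0
eef_pos: [0.6454, -0.07, 0.0751]
eef_rot: [-0.003, 0.679, 0.734, 0.001]
wrist_force: [-6.4, 11.0, 8.5]
opening: 0.189
```

>>> arm_command(plan=[3,0,0,0,0,0,0,0,0,0,-20,0,0,0,-25,0,0,0,-25,0], grip=0.47)

```text
time_s: 6.5
eef_pos: [0.6465, -0.0711, 0.1451]
eef_rot: [0.0, 0.679, 0.734, -0.0]
wrist_force: [0.0, -0.6, 0.1]
opening: 0.47
```

```bash
python3 -c "
from g import *
go(*w(34,-21),.145,CH[2])
snap('top');c=load('top');cv2.imwrite('pics/t2.png',cv2.resize(c['color'][110:220,220:380,::-1],None,fx=4,fy=4,interpolation=cv2.INTER_CUBIC))
"
```

```text
turn -0.001  then shift [-93.8 -11.2   0.1] | jaw now 0.078 pos [ 0.6465 -0.0711  0.1451] q1,q6 [-0.29 -0.37] F [ 0.  -0.6  0.1] open 0.470 t 6.5 tilt -1.0000
```

>>> arm_command(plan=[-32,-4,0,0,-31,-4,0,0,-31,-3,0,0,0,0,15,0,0,0,15,0,0,0,15,0,0,0,15,0,0,0,15,0,0,0,5,0,0,0,0,0])

```text
time_s: 7.55
eef_pos: [0.6421, -0.1644, 0.0627]
eef_rot: [-0.001, 0.679, 0.734, -0.0]
wrist_force: [0.3, 0.2, -0.8]
opening: 0.467
```

>>> arm_command(plan=[0,0,0,0,0,0,0,0,0,0,0,0,0,0,0,0,0,0,0,0], grip=0.05)

```text
time_s: 8.05
eef_pos: [0.6416, -0.1655, 0.0654]
eef_rot: [-0.001, 0.679, 0.734, -0.001]
wrist_force: [-7.5, -0.5, 5.2]
opening: 0.121
```

>>> arm_command(plan=[0,-4,0,0,0,-6,0,0,0,-10,0,0,0,-12,0,0,0,-12,0,0,0,-12,0,0,0,-12,0,0,0,-12,0,0,0,-12,0,0,0,-12,0,0,0,-12,0,0,0,-12,0,0,0,-12,0,0,0,-10,0,0,0,-8,0,0,0,-6,0,0,0,-5,0,0,0,-2,0,0,0,0,0,0])

```text
time_s: 9.95
eef_pos: [0.4721, -0.1785, 0.0652]
eef_rot: [0.0, 0.679, 0.734, 0.0]
wrist_force: [-0.3, 4.7, 7.4]
opening: 0.117
```

>>> arm_command(plan=[0,-2,0,0,0,0,0,0])

```text
time_s: 10.15
eef_pos: [0.4721, -0.1785, 0.0653]
eef_rot: [0.002, 0.679, 0.734, 0.002]
wrist_force: [9.1, 6.3, 1.7]
opening: 0.117
```

>>> arm_command(plan=[0,2,0,0,0,0,0,0,0,0,0,0,0,0,-25,0,0,0,-30,0,0,0,-35,0,0,0,-35,0], grip=0.47)

```text
time_s: 10.85
eef_pos: [0.4714, -0.1785, 0.19]
eef_rot: [-0.001, 0.679, 0.734, -0.0]
wrist_force: [0.7, -1.0, 0.5]
opening: 0.466
```

```bash
python3 -c "
from g import *
go(.460,.151,.19,.055+np.pi/2)
"
```

```text
turn -1.548  then shift [-6.700e+00  3.296e+02  2.000e-01] | jaw now 0.078 pos [ 0.4714 -0.1785  0.19  ] q1,q6 [-0.6  -0.67] F [ 0.7 -1.   0.5] open 0.466 t 10.8 tilt -1.0000
```

>>> arm_command(plan=[0,0,0,-0.14,0,0,0,-0.14,0,0,0,-0.14,0,0,0,-0.14,0,0,0,-0.14,0,0,0,-0.14,0,0,0,-0.14,0,0,0,-0.14,0,0,0,-0.14,0,0,0,-0.14,0,0,0,-0.148,0,0,0,0], grip=1.0)

```text
time_s: 12.05
eef_pos: [0.4718, -0.1786, 0.1889]
eef_rot: [-0.0, -0.028, 1.0, 0.0]
wrist_force: [-0.1, 0.2, -0.9]
opening: 0.998
```

>>> arm_command(plan=[0,30,0,0,0,30,0,0,0,30,0,0,0,30,0,0,0,30,0,0,0,30,0,0,0,30,0,0,0,30,0,0,0,30,0,0,0,30,0,0,-6,30,0,0,0,0,0,0])

```text
time_s: 13.25
eef_pos: [0.4598, 0.1538, 0.1893]
eef_rot: [0.0, -0.027, 1.0, 0.0]
wrist_force: [0.2, -0.3, -1.3]
opening: 1.002
```

```bash
python3 -c "
from g import *
go(.460,.151,.12,.055+np.pi/2)
c=snap('top');cv2.imwrite('pics/t2.png',cv2.resize(c['color'][75:260,90:370,::-1],None,fx=2.85,fy=2.85,interpolation=cv2.INTER_CUBIC))
"
```

```text
turn -0.001  then shift [ 0.  -2.9 69.3] | jaw now 1.625 pos [0.4598 0.1538 0.1893] q1,q6 [ 0.08 -1.55] F [ 0.2 -0.3 -1.3] open 1.002 t 13.2 tilt -1.0000
```

View pics/t2.png

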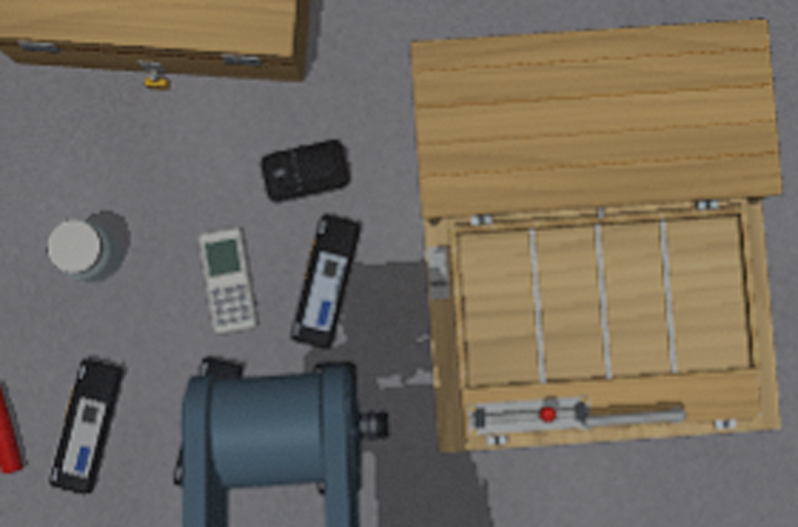

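>>> arm_command(plan=[0,-3,25,0,0,0,30,0,0,0,30,0,0,0,30,0,0,0,25,0,0,0,20,0,0,0,15,0,0,0,9,0,0,0,0,0,0,0,0,0])

```text
time_s: 14.3
eef_pos: [0.4607, 0.1479, 0.0057]
eef_rot: [0.0, -0.027, 1.0, -0.0]
wrist_force: [-0.0, -0.3, 0.3]
opening: 0.999
```

```bash
python3 -c "
from g import *
go(.460,.151,.005,.055+np.pi/2)
T=load('top')
for r in [((533,231),(542,382)),((598,226),(608,378)),((664,221),(674,372))]:
  for p in r:
    P=onz(T,p[0]/2.85+89.7,p[1]/2.85+74.7,.041);d=P[:2]-CH[:2];c,s=np.cos(CH[2]),np.sin(CH[2]);print(np.round([c*d[0]+s*d[1],-s*d[0]+c*d[1]],4))
"
```

```text
turn -0.001  then shift [0.5 3.2 0.7] | jaw now 1.625 pos [0.4607 0.1479 0.0057] q1,q6 [ 0.06 -1.56] F [-0.  -0.3  0.3] open 0.999 t 14.3 tilt -1.0000
[0.0804 0.0723]
[-0.09   0.075]
[ 0.0809 -0.0013]
[-0.0908  0.0009]
[ 0.0814 -0.0762]
[-0.0894 -0.0735]
```

>>> arm_command(plan=[0,3,1,0,0,0,0,0,0,0,0,0,0,0,0,0,0,0,0,0,0,0,0,0], grip=0.4)

```text
time_s: 14.9
eef_pos: [0.4608, 0.1515, 0.0051]
eef_rot: [0.001, -0.028, 1.0, 0.0]
wrist_force: [-1.0, -0.3, 7.0]
opening: 0.546
```

>>> arm_command(plan=[0,0,-15,0,0,0,-25,0,0,0,-40,0,0,0,-40,0,0,0,0,0])

```text
time_s: 15.4
eef_pos: [0.4641, 0.1518, 0.1298]
eef_rot: [0.005, -0.028, 1.0, 0.0]
wrist_force: [0.9, 0.9, -2.2]
opening: 0.548
```

```bash
python3 -c "
from g import *
go(*w(-3,-114),.125,.075+np.pi/2)
"
```

```text
turn -0.019  then shift [-117.6 -422.9    6.1] | jaw now 1.626 pos [0.4641 0.1518 0.1298] q1,q6 [ 0.07 -1.55] F [ 0.9  0.9 -2.2] open 0.548 t 15.4 tilt -0.9999
```

>>> arm_command(plan=[-8,-28,0,-0.019,-8,-28,0,0,-8,-28,0,0,-8,-28,0,0,-8,-28,0,0,-8,-28,0,0,-8,-28,0,0,-8,-28,0,0,-8,-28,0,0,-8,-28,0,0,-8,-28,0,0,-8,-28,0,0,-8,-28,0,0,-8,-28,0,0,-5,-28,0,0,0,0,0,0,0,0,0,0])

```text
time_s: 17.1
eef_pos: [0.6065, -0.2589, 0.1225]
eef_rot: [-0.001, -0.037, 0.999, 0.001]
wrist_force: [-0.2, 0.9, -1.2]
opening: 0.546
```

```bash
python3 -c "
from g import *
go(*w(-3,-114),.041,.075+np.pi/2)
c=snap('scene');cv2.imwrite('pics/s3.png',cv2.resize(c['color'][90:310,150:350,::-1],None,fx=2.7,fy=2.7,interpolation=cv2.INTER_CUBIC))
"
```

```text
turn -0.002  then shift [-6.6 -2.8 81.5] | jaw now 1.644 pos [ 0.6065 -0.2589  0.1225] q1,q6 [-0.58 -2.23] F [-0.2  0.9 -1.2] open 0.546 t 17.1 tilt -1.0000
```

View pics/s3.png

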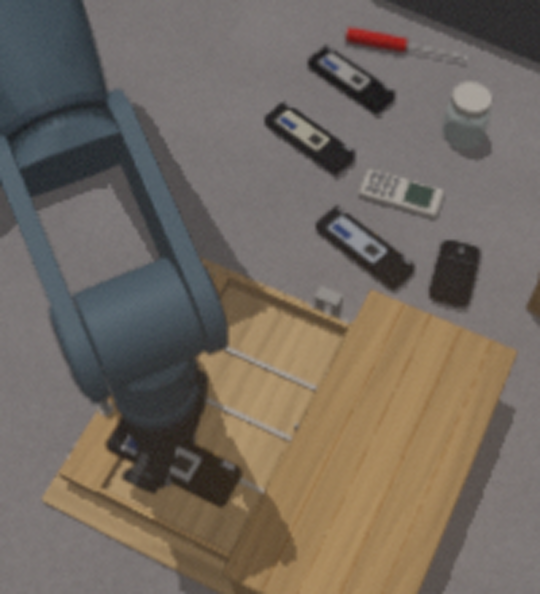

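>>> arm_command(plan=[-6,1,0,0,0,0,25,0,0,0,25,0,0,0,15,0,0,0,8,0,0,0,5,0,0,0,3,0,0,0,1,0,0,0,0,0,0,0,0,0])

```text
time_s: 18.15
eef_pos: [0.6137, -0.2579, 0.0431]
eef_rot: [0.0, -0.037, 0.999, -0.0]
wrist_force: [0.1, 0.9, -1.7]
opening: 0.537
```

>>> arm_command(plan=[0,0,0,0,0,0,0,0,0,0,0,0], grip=0.62)

```text
time_s: 18.45
eef_pos: [0.6136, -0.2578, 0.0428]
eef_rot: [0.0, -0.037, 0.999, -0.0]
wrist_force: [0.2, 0.4, 0.1]
opening: 0.623
```

>>> arm_command(plan=[0,0,-10,0,0,0,-20,0,0,0,-30,0,0,0,-30,0,0,0,0,0])

```text
time_s: 18.95
eef_pos: [0.6164, -0.2595, 0.139]
eef_rot: [0.004, -0.037, 0.999, -0.003]
wrist_force: [0.3, -1.1, 0.2]
opening: 0.623
```

```bash
python3 -c "
from g import *
go(.626,.1644,.13,-.217+np.pi/2)
"
```

```text
turn 0.291  then shift [ 82.  416.    6.7] | jaw now 1.645 pos [ 0.6164 -0.2595  0.139 ] q1,q6 [-0.58 -2.22] F [ 0.3 -1.1  0.2] open 0.623 t 18.9 tilt -0.9999
```

>>> arm_command(plan=[0,0,0,0.1,0,0,0,0.1,0,0,0,0.091,0,0,0,0,6,28,0,0,6,28,0,0,6,28,0,0,6,28,0,0,6,28,0,0,6,28,0,0,6,28,0,0,6,28,0,0,6,28,0,0,6,28,0,0,6,28,0,0,6,28,0,0,5,28,0,0,5,28,0,0,0,24,0,0,0,0,0,0], grip=1.0)

```text
time_s: 20.95
eef_pos: [0.6227, 0.1693, 0.1325]
eef_rot: [0.0, 0.105, 0.994, 0.0]
wrist_force: [-0.2, -0.2, -0.7]
opening: 0.999
```

```bash
python3 -c "
from g import *
go(.626,.1644,.005,-.217+np.pi/2)
c=snap('scene');cv2.imwrite('pics/s4.png',cv2.resize(c['color'][90:310,150:350,::-1],None,fx=2.7,fy=2.7,interpolation=cv2.INTER_CUBIC))
"
```

```text
turn 0.006  then shift [ -4.2  -4.2 127.5] | jaw now 1.360 pos [0.6227 0.1693 0.1325] q1,q6 [ 0.08 -1.28] F [-0.2 -0.2 -0.7] open 0.999 t 20.9 tilt -1.0000
```

View pics/s4.png

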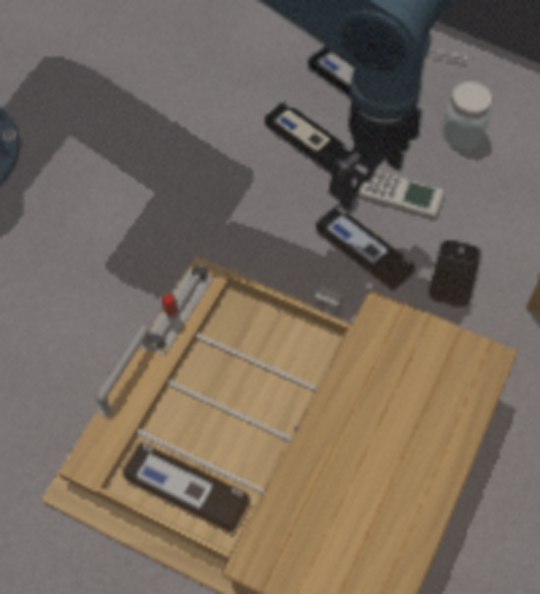

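Pack C lies flat in the right-hand lane, label up. D is unmoved at (365,247), so I'm picking it up next.

>>> arm_command(plan=[-4,-4,20,0,0,0,30,0,0,0,30,0,0,0,25,0,0,0,14,0,0,0,8,0,0,0,0,0,0,0,0,0])

```text
time_s: 21.8
eef_pos: [0.6267, 0.1614, 0.0065]
eef_rot: [0.001, 0.108, 0.994, 0.0]
wrist_force: [0.3, -0.0, -0.4]
opening: 0.999
```

>>> arm_command(plan=[0,0,0,0,0,0,0,0,0,0,0,0,0,0,0,0,0,0,0,0,0,0,0,0], grip=0.4)

```text
time_s: 22.4
eef_pos: [0.6269, 0.1618, 0.0068]
eef_rot: [0.001, 0.108, 0.994, 0.0]
wrist_force: [-0.9, 0.9, 6.0]
opening: 0.544
```

>>> arm_command(plan=[0,0,-15,0,0,0,-25,0,0,0,-40,0,0,0,-40,0,0,0,0,0])

```text
time_s: 22.9
eef_pos: [0.63, 0.1619, 0.1332]
eef_rot: [0.006, 0.108, 0.994, 0.001]
wrist_force: [0.1, 0.7, -0.6]
opening: 0.539
```

```bash
python3 -c "
from g import *
go(*w(-3,-36),.125,.075+np.pi/2)
"
```

```text
turn -0.291  then shift [  48.9 -342.6    7.7] | jaw now 1.354 pos [0.63   0.1619 0.1332] q1,q6 [ 0.07 -1.28] F [ 0.1  0.7 -0.6] open 0.539 t 22.9 tilt -0.9999
```

>>> arm_command(plan=[0,0,0,-0.1,0,0,0,-0.1,0,0,0,-0.091,4,-27,0,0,4,-27,0,0,4,-27,0,0,4,-27,0,0,4,-27,0,0,4,-27,0,0,4,-27,0,0,4,-27,0,0,4,-27,0,0,4,-27,0,0,4,-27,0,0,2,-27,0,0,0,-19,8,0,0,0,0,0,0,0,0,0])

```text
time_s: 24.7
eef_pos: [0.6045, -0.1836, 0.1161]
eef_rot: [-0.001, -0.037, 0.999, 0.001]
wrist_force: [-0.1, 0.4, -2.1]
opening: 0.545
```

```bash
python3 -c "
from g import *
go(*w(-3,-36),.041,.075+np.pi/2)
"
```

```text
turn -0.002  then shift [-2.6 -0.1 75. ] | jaw now 1.644 pos [ 0.6045 -0.1836  0.1161] q1,q6 [-0.48 -2.13] F [-0.1  0.4 -2.1] open 0.545 t 24.7 tilt -1.0000
```

>>> arm_command(plan=[-3,0,20,0,0,0,25,0,0,0,15,0,0,0,8,0,0,0,5,0,0,0,2,0,0,0,0,0,0,0,0,0])

```text
time_s: 25.5
eef_pos: [0.6089, -0.184, 0.0433]
eef_rot: [0.001, -0.037, 0.999, -0.0]
wrist_force: [0.9, 0.4, -2.3]
opening: 0.537
```

>>> arm_command(plan=[0,0,0,0,0,0,0,0,0,0,0,0], grip=0.62)

```text
time_s: 25.8
eef_pos: [0.6088, -0.184, 0.043]
eef_rot: [0.001, -0.037, 0.999, -0.0]
wrist_force: [1.0, 1.1, 0.3]
opening: 0.622
```

>>> arm_command(plan=[0,0,-10,0,0,0,-20,0,0,0,-30,0,0,0,-30,0,0,0,0,0])

```text
time_s: 26.3
eef_pos: [0.6116, -0.1853, 0.1387]
eef_rot: [0.004, -0.037, 0.999, -0.002]
wrist_force: [0.6, -0.6, 1.3]
opening: 0.621
```

```bash
python3 -c "
from g import *
go(.462,.2954,.13,-.209+np.pi/2)
"
```

```text
turn 0.283  then shift [246.1 439.2   5.2] | jaw now 1.645 pos [ 0.6116 -0.1853  0.1387] q1,q6 [-0.48 -2.12] F [ 0.6 -0.6  1.3] open 0.621 t 26.3 tilt -1.0000
```

>>> arm_command(plan=[0,0,0,0.1,0,0,0,0.1,0,0,0,0.083,15,27,0,0,15,27,0,0,15,27,0,0,15,27,0,0,15,27,0,0,15,27,0,0,15,27,0,0,15,27,0,0,15,27,0,0,15,27,0,0,15,27,0,0,15,27,0,0,15,27,0,0,15,27,0,0,15,27,0,0,21,32,0,0,0,0,0,0], grip=1.0)

```text
time_s: 28.3
eef_pos: [0.4562, 0.2981, 0.1323]
eef_rot: [-0.0, 0.102, 0.995, 0.001]
wrist_force: [0.5, 0.1, -0.5]
opening: 0.997
```

```bash
python3 -c "
from g import *
go(.462,.2954,.005,-.209+np.pi/2)
c=snap('scene');d=snap('top')
cv2.imwrite('pics/s5.png',np.hstack([cv2.resize(c['color'][90:310,170:330,::-1],(400,550),interpolation=cv2.INTER_CUBIC),cv2.resize(d['color'][75:240,90:210,::-1],(400,550),interpolation=cv2.INTER_CUBIC)]))
"
```

```text
turn 0.004  then shift [ -6.3  -1.5 127.3] | jaw now 1.366 pos [0.4562 0.2981 0.1323] q1,q6 [ 0.36 -1.01] F [ 0.5  0.1 -0.5] open 0.997 t 28.3 tilt -1.0000
```

View pics/s5.png

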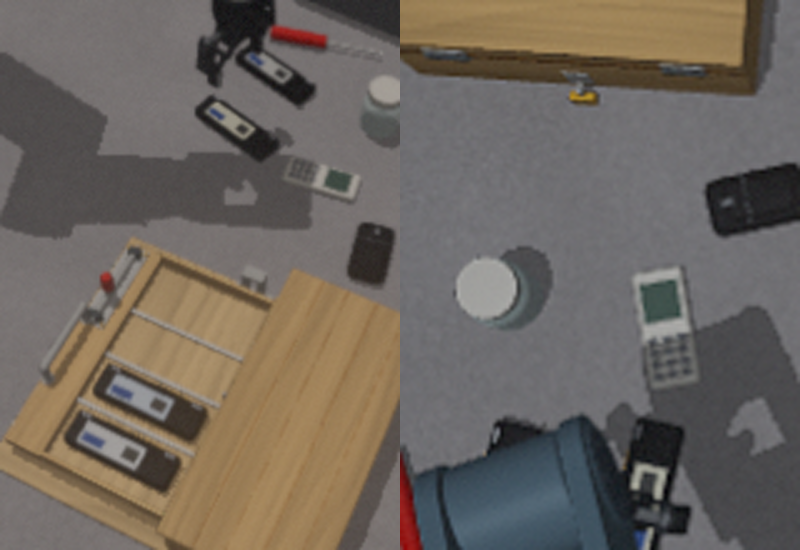

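Two packs now lie in their lanes, and B and A haven't moved. I'm descending on B.

>>> arm_command(plan=[-6,-2,20,0,0,0,30,0,0,0,30,0,0,0,25,0,0,0,14,0,0,0,9,0,0,0,0,0,0,0,0,0])

```text
time_s: 29.2
eef_pos: [0.4646, 0.2916, 0.0052]
eef_rot: [0.001, 0.104, 0.995, 0.0]
wrist_force: [-0.1, -0.5, -0.4]
opening: 1.001
```

>>> arm_command(plan=[0,0,0,0,0,0,0,0,0,0,0,0,0,0,0,0,0,0,0,0,0,0,0,0], grip=0.4)

```text
time_s: 29.8
eef_pos: [0.4649, 0.2923, 0.0058]
eef_rot: [0.001, 0.104, 0.995, 0.001]
wrist_force: [-0.3, 0.5, 6.5]
opening: 0.542
```

>>> arm_command(plan=[0,0,-15,0,0,0,-25,0,0,0,-40,0,0,0,-40,0,0,0,0,0,0,0,0,0])

```text
time_s: 30.4
eef_pos: [0.4641, 0.2918, 0.1257]
eef_rot: [0.001, 0.104, 0.995, 0.0]
wrist_force: [-0.2, -0.3, -2.9]
opening: 0.545
```

```bash
python3 -c "
from g import *
go(*w(-3,38),.125,.075+np.pi/2)
"
```

```text
turn -0.284  then shift [-106.7 -410.5    0.7] | jaw now 1.362 pos [0.4641 0.2918 0.1257] q1,q6 [ 0.34 -1.02] F [-0.2 -0.3 -2.9] open 0.545 t 30.4 tilt -1.0000
```

>>> arm_command(plan=[0,0,0,-0.1,0,0,0,-0.1,0,0,0,-0.084,-7,-27,0,0,-7,-27,0,0,-7,-27,0,0,-7,-27,0,0,-7,-27,0,0,-7,-27,0,0,-7,-27,0,0,-7,-27,0,0,-7,-27,0,0,-7,-27,0,0,-7,-27,0,0,-7,-27,0,0,-7,-27,0,0,-7,-27,0,0,-8,-33,0,0,0,0,0,0,0,0,0,0])

```text
time_s: 32.4
eef_pos: [0.5987, -0.1104, 0.122]
eef_rot: [-0.002, -0.037, 0.999, 0.001]
wrist_force: [-0.2, 0.6, -1.8]
opening: 0.546
```

```bash
python3 -c "
from g import *
go(*w(-3,38),.041,.075+np.pi/2)
"
```

```text
turn -0.001  then shift [-2.9  0.5 81. ] | jaw now 1.644 pos [ 0.5987 -0.1104  0.122 ] q1,q6 [-0.38 -2.02] F [-0.2  0.6 -1.8] open 0.546 t 32.4 tilt -1.0000
```

>>> arm_command(plan=[-3,0,25,0,0,0,25,0,0,0,15,0,0,0,9,0,0,0,5,0,0,0,2,0,0,0,0,0,0,0,0,0])

```text
time_s: 33.2
eef_pos: [0.604, -0.1103, 0.0443]
eef_rot: [0.001, -0.038, 0.999, -0.0]
wrist_force: [-0.1, -0.3, -1.8]
opening: 0.545
```

>>> arm_command(plan=[0,0,0,0,0,0,0,0,0,0,0,0], grip=0.62)

```text
time_s: 33.5
eef_pos: [0.6038, -0.1103, 0.044]
eef_rot: [0.001, -0.038, 0.999, -0.0]
wrist_force: [-0.4, -0.4, 0.4]
opening: 0.619
```

>>> arm_command(plan=[0,0,-10,0,0,0,-20,0,0,0,-30,0,0,0,-30,0,0,0,0,0])

```text
time_s: 34.0
eef_pos: [0.6067, -0.1113, 0.1395]
eef_rot: [0.005, -0.038, 0.999, -0.002]
wrist_force: [0.1, -0.7, -0.2]
opening: 0.62
```

```bash
python3 -c "
from g import *
go(.4605,.433,.13,-.232+np.pi/2)
"
```

```text
turn 0.307  then shift [267.5 496.1   6.2] | jaw now 1.646 pos [ 0.6067 -0.1113  0.1395] q1,q6 [-0.37 -2.02] F [ 0.1 -0.7 -0.2] open 0.620 t 34.0 tilt -1.0000
```

>>> arm_command(plan=[0,0,0,0.1,0,0,0,0.1,0,0,0,0.107,16,29,0,0,16,29,0,0,16,29,0,0,16,29,0,0,16,29,0,0,16,29,0,0,16,29,0,0,16,29,0,0,16,29,0,0,16,29,0,0,16,29,0,0,16,29,0,0,16,29,0,0,15,29,0,0,15,29,0,0,15,30,0,0,14,30,0,0], grip=0.82)

```text
time_s: 36.0
eef_pos: [0.4563, 0.4342, 0.1332]
eef_rot: [-0.0, 0.116, 0.993, -0.0]
wrist_force: [0.3, 0.4, 0.3]
opening: 0.822
```

>>> arm_command(plan=[0,0,0,0,0,0,0,0])

```text
time_s: 36.2
eef_pos: [0.4565, 0.4333, 0.133]
eef_rot: [-0.0, 0.115, 0.993, -0.0]
wrist_force: [0.2, -1.0, 0.4]
opening: 0.819
```

```bash
python3 -c "
from g import *
go(.4605,.433,.005,-.232+np.pi/2)
c=snap('scene');d=snap('top')
cv2.imwrite('pics/s6.png',np.hstack([cv2.resize(c['color'][90:310,170:330,::-1],(400,550),interpolation=cv2.INTER_CUBIC),cv2.resize(c['color'][80:190,250:330,::-1],(400,550),interpolation=cv2.INTER_CUBIC)]))
"
```

```text
turn 0.002  then shift [ -4.    0.7 128. ] | jaw now 1.341 pos [0.4565 0.4333 0.133 ] q1,q6 [ 0.57 -0.77] F [ 0.2 -1.   0.4] open 0.819 t 36.2 tilt -1.0000
```

View pics/s6.png

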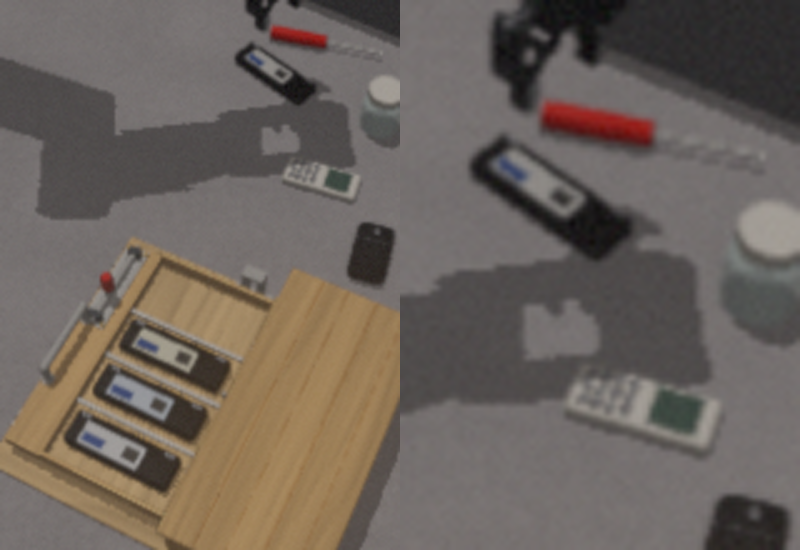

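B is placed and A hasn't moved: it's still at (275,73). I'm picking up A.

>>> arm_command(plan=[-4,1,20,0,0,0,30,0,0,0,30,0,0,0,25,0,0,0,14,0,0,0,9,0,0,0,0,0,0,0,0,0])

```text
time_s: 37.1
eef_pos: [0.4621, 0.4334, 0.0064]
eef_rot: [0.001, 0.116, 0.993, 0.001]
wrist_force: [0.1, 0.4, 0.0]
opening: 0.821
```

>>> arm_command(plan=[0,0,0,0,0,0,0,0,0,0,0,0,0,0,0,0,0,0,0,0,0,0,0,0], grip=0.4)

```text
time_s: 37.7
eef_pos: [0.4626, 0.4341, 0.0073]
eef_rot: [0.001, 0.116, 0.993, 0.001]
wrist_force: [-0.1, -0.3, 6.7]
opening: 0.543
```

>>> arm_command(plan=[0,0,-15,0,0,0,-25,0,0,0,-40,0,0,0,-40,0,0,0,0,0,0,0,0,0])

```text
time_s: 38.3
eef_pos: [0.4617, 0.4335, 0.1272]
eef_rot: [0.001, 0.116, 0.993, 0.001]
wrist_force: [-0.4, -0.3, -4.2]
opening: 0.544
```

```bash
python3 -c "
from g import *
go(*w(-3,112),.125,.075+np.pi/2)
"
```

```text
turn -0.307  then shift [ -98.2 -478.     1.8] | jaw now 1.339 pos [0.4617 0.4335 0.1272] q1,q6 [ 0.57 -0.77] F [-0.4 -0.3 -4.2] open 0.544 t 38.3 tilt -1.0000
```

>>> arm_command(plan=[0,0,0,-0.1,0,0,0,-0.1,0,0,0,-0.107,-6,-28,0,0,-6,-28,0,0,-6,-28,0,0,-6,-28,0,0,-6,-28,0,0,-6,-28,0,0,-6,-28,0,0,-6,-28,0,0,-6,-28,0,0,-6,-28,0,0,-6,-28,0,0,-6,-28,0,0,-6,-28,0,0,-6,-28,0,0,-6,-28,0,0,-4,-28,0,0,-4,-30,0,0])

```text
time_s: 40.3
eef_pos: [0.5933, -0.0367, 0.1231]
eef_rot: [-0.002, -0.038, 0.999, 0.001]
wrist_force: [-0.7, -0.0, -2.0]
opening: 0.543
```

>>> arm_command(plan=[0,0,0,0,0,0,0,0,0,0,0,0])

```text
time_s: 40.6
eef_pos: [0.5937, -0.0352, 0.124]
eef_rot: [-0.001, -0.038, 0.999, 0.001]
wrist_force: [0.5, -0.2, -1.5]
opening: 0.543
```

```bash
python3 -c "
from g import *
go(*w(-3,112),.043,.075+np.pi/2)
"
```

```text
turn 0.001  then shift [-2.  -0.8 81. ] | jaw now 1.646 pos [ 0.5937 -0.0352  0.124 ] q1,q6 [-0.26 -1.91] F [ 0.5 -0.2 -1.5] open 0.543 t 40.6 tilt -1.0000
```

>>> arm_command(plan=[-1,-1,25,0,0,0,25,0,0,0,15,0,0,0,9,0,0,0,5,0,0,0,2,0,0,0,0,0,0,0,0,0])

```text
time_s: 41.4
eef_pos: [0.5967, -0.0373, 0.0452]
eef_rot: [0.001, -0.038, 0.999, -0.0]
wrist_force: [-0.2, 0.9, -2.9]
opening: 0.539
```

>>> arm_command(plan=[0,0,0,0,0,0,0,0,0,0,0,0], grip=0.62)

```text
time_s: 41.7
eef_pos: [0.5964, -0.0373, 0.0449]
eef_rot: [0.001, -0.038, 0.999, -0.0]
wrist_force: [-0.4, 0.4, -0.2]
opening: 0.62
```

>>> arm_command(plan=[0,0,-10,0,0,0,-20,0,0,0,-30,0,0,0,-30,0,30,0,-20,0,50,0,0,0,50,0,0,0,50,0,0,0,50,0,0,0,20,0,0,0,0,0,0,0])

```text
time_s: 42.8
eef_pos: [0.3447, -0.0557, 0.1546]
eef_rot: [0.0, -0.037, 0.999, -0.0]
wrist_force: [-0.5, -0.3, 0.1]
opening: 0.62
```

```bash
python3 -c "
from g import *
go(*w(-136,-21),.145,CH[2])
c=snap('scene');d=snap('top')
cv2.imwrite('pics/s7.png',np.hstack([cv2.resize(c['color'][90:310,170:330,::-1],(400,550),interpolation=cv2.INTER_CUBIC),cv2.resize(d['color'][130:240,230:310,::-1],(400,550),interpolation=cv2.INTER_CUBIC)]))
"
```

```text
turn 1.566  then shift [-132.7  118.5    9.8] | jaw now 1.645 pos [ 0.3447 -0.0557  0.1546] q1,q6 [-0.5  -2.15] F [-0.5 -0.3  0.1] open 0.620 t 42.8 tilt -1.0000
```

View pics/s7.png

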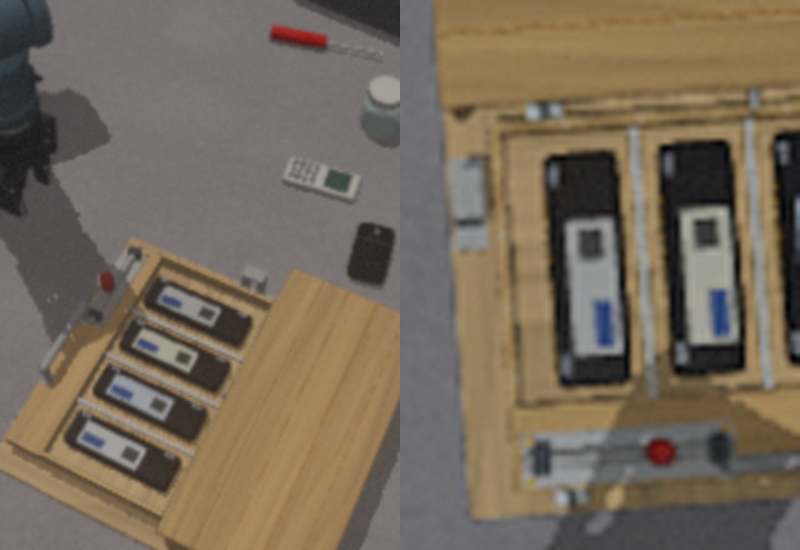

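All four packs lie flat, label up, one per lane and clear of the ribs. Next is the handle.

>>> arm_command(plan=[0,0,0,0.1424,0,0,0,0.1424,0,0,0,0.1424,0,0,0,0.1424,0,0,0,0.1424,0,0,0,0.1424,0,0,0,0.1424,0,0,0,0.1424,0,0,0,0.1424,0,0,0,0.1424,0,0,0,0.1424,0,0,0,0], grip=0.47)

```text
time_s: 44.1
eef_pos: [0.3478, -0.0561, 0.1547]
eef_rot: [0.0, 0.679, 0.734, 0.0]
wrist_force: [0.2, -0.8, 0.5]
opening: 0.472
```

```bash
python3 -c "
from g import *
go(.4721,-.1785,.145,CH[2])
"
```

```text
turn 0.001  then shift [-131.8  114.3    9.8] | jaw now 0.079 pos [ 0.3478 -0.0561  0.1547] q1,q6 [-0.5  -0.58] F [ 0.2 -0.8  0.5] open 0.472 t 44.1 tilt -1.0000
```

>>> arm_command(plan=[-22,19,0,0,-22,19,0,0,-22,19,0,0,-22,19,0,0,-22,19,0,0,-22,19,10,0,0,0,0,0,0,0,0,0])

```text
time_s: 44.9
eef_pos: [0.4709, -0.1783, 0.1435]
eef_rot: [-0.001, 0.677, 0.736, -0.0]
wrist_force: [-0.3, -0.9, -0.2]
opening: 0.469
```

```bash
python3 -c "
from g import *
go(.4721,-.1785,.065,CH[2])
"
```

```text
turn 0.004  then shift [-0.4  1.3 78.5] | jaw now 0.082 pos [ 0.4709 -0.1783  0.1435] q1,q6 [-0.6  -0.68] F [-0.3 -0.9 -0.2] open 0.469 t 44.9 tilt -1.0000
```

>>> arm_command(plan=[0,1,15,0.004,0,0,20,0,0,0,20,0,0,0,15,0,0,0,9,0,0,0,0,0])

```text
time_s: 45.5
eef_pos: [0.4709, -0.1773, 0.0645]
eef_rot: [-0.001, 0.679, 0.734, -0.0]
wrist_force: [-0.3, -0.3, 0.7]
opening: 0.472
```

>>> arm_command(plan=[0,0,0,0,0,0,0,0,0,0,0,0,0,0,0,0,0,0,0,0], grip=0.05)

```text
time_s: 46.0
eef_pos: [0.4724, -0.1786, 0.0664]
eef_rot: [0.001, 0.68, 0.733, 0.0]
wrist_force: [-0.6, 1.6, 6.4]
opening: 0.12
```

>>> arm_command(plan=[0,3,0,0,0,5,0,0,0,8,0,0,0,10,0,0,0,11,0,0,0,11,0,0,0,11,0,0,0,11,0,0,0,11,0,0,0,11,0,0,0,11,0,0,0,11,0,0,0,11,0,0,0,10,0,0,0,9,0,0,0,8,0,0,0,6,0,0,0,4,0,0,0,3,0,0])

```text
time_s: 47.9
eef_pos: [0.6365, -0.1661, 0.0665]
eef_rot: [0.0, 0.68, 0.733, -0.0]
wrist_force: [-3.1, 1.5, 6.4]
opening: 0.118
```

>>> arm_command(plan=[0,2,0,0,0,1,0,0,0,1,0,0,0,0,0,0,0,0,0,0])

```text
time_s: 48.4
eef_pos: [0.6412, -0.1658, 0.0665]
eef_rot: [0.001, 0.68, 0.733, 0.0]
wrist_force: [0.1, 0.7, 5.9]
opening: 0.116
```

>>> arm_command(plan=[0,2,0,0,0,1,0,0,0,0,0,0])

```text
time_s: 48.7
eef_pos: [0.6417, -0.1657, 0.0665]
eef_rot: [-0.001, 0.68, 0.733, -0.001]
wrist_force: [-10.8, 0.6, 12.9]
opening: 0.114
```

>>> arm_command(plan=[0,-3,0,0,0,0,0,0,0,0,0,0,0,0,-20,0,0,0,-30,0,0,0,-30,0,0,0,0,0], grip=0.47)

```text
time_s: 49.4
eef_pos: [0.6435, -0.1668, 0.1507]
eef_rot: [0.004, 0.68, 0.733, 0.001]
wrist_force: [0.1, 0.1, -0.2]
opening: 0.472
```

```bash
python3 -c "
from g import *
go(.6455,-.070,.145,CH[2])
"
```

```text
turn -0.002  then shift [96.4  9.5  5.4] | jaw now 0.076 pos [ 0.6435 -0.1668  0.1507] q1,q6 [-0.43 -0.51] F [ 0.1  0.1 -0.2] open 0.472 t 49.4 tilt -1.0000
```

>>> arm_command(plan=[25,3,0,0,25,3,0,0,25,3,0,0,21,2,0,0,0,0,5,0,0,0,0,0])

```text
time_s: 50.0
eef_pos: [0.6434, -0.0686, 0.1388]
eef_rot: [-0.001, 0.679, 0.734, -0.001]
wrist_force: [-0.6, -0.7, -0.3]
opening: 0.471
```

```bash
python3 -c "
from g import *
go(.6455,-.070,.075,CH[2])
c=snap('scene');d=snap('top')
cv2.imwrite('pics/s8.png',np.hstack([cv2.resize(c['color'][170:280,210:290,::-1],(400,550),interpolation=cv2.INTER_CUBIC),cv2.resize(d['color'][130:240,230:310,::-1],(400,550),interpolation=cv2.INTER_CUBIC)]))
"
```

```text
turn -0.001  then shift [-1.5  2.1 63.8] | jaw now 0.077 pos [ 0.6434 -0.0686  0.1388] q1,q6 [-0.29 -0.37] F [-0.6 -0.7 -0.3] open 0.471 t 50.0 tilt -1.0000
```

View pics/s8.png

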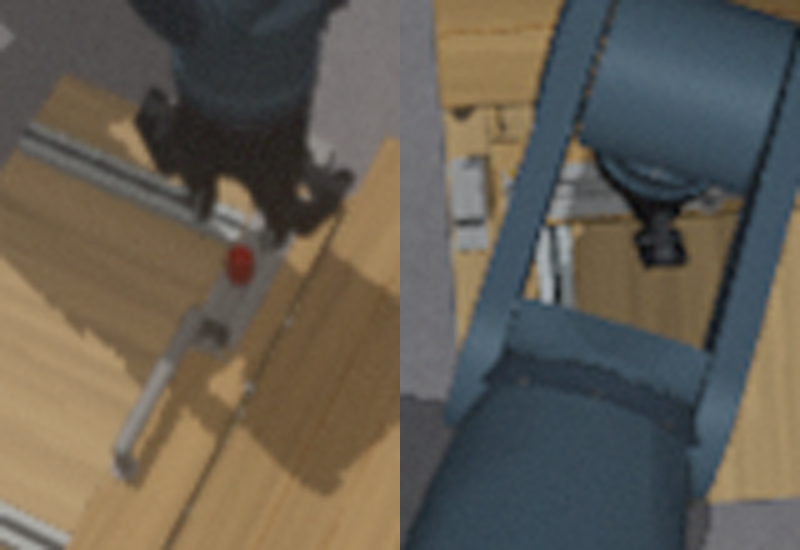

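The tray is home and the drawn-back knob lies right below the fingers. I'm gripping it.

>>> arm_command(plan=[-1,2,15,0,0,0,15,0,0,0,15,0,0,0,10,0,0,0,7,0,0,0,0,0])

```text
time_s: 50.7
eef_pos: [0.6451, -0.0696, 0.0765]
eef_rot: [-0.001, 0.68, 0.733, -0.001]
wrist_force: [-0.0, -0.4, -0.1]
opening: 0.471
```

>>> arm_command(plan=[0,0,0,0,0,0,0,0,0,0,0,0,0,0,0,0,0,0,0,0], grip=0.1)

```text
time_s: 51.2
eef_pos: [0.6455, -0.07, 0.0792]
eef_rot: [-0.0, 0.68, 0.733, -0.001]
wrist_force: [-5.6, -1.2, 3.6]
opening: 0.192
```

>>> arm_command(plan=[4,0,0,0,5,0,0,0,5,0,0,0,5,0,0,0,5,0,0,0,5,0,0,0,4,0,0,0,2,0,0,0,0,0,0,0])

```text
time_s: 52.1
eef_pos: [0.6428, -0.0352, 0.0792]
eef_rot: [-0.0, 0.68, 0.733, -0.001]
wrist_force: [-4.9, -1.7, 3.9]
opening: 0.189
```

>>> arm_command(plan=[2,0,0,0,1,0,0,0,0,0,0,0])

```text
time_s: 52.4
eef_pos: [0.6428, -0.0349, 0.0792]
eef_rot: [0.001, 0.68, 0.733, -0.002]
wrist_force: [-4.9, -9.4, 1.3]
opening: 0.188
```

>>> arm_command(plan=[-2,0,0,0,0,0,0,0,0,0,0,0,0,0,-20,0,0,0,-30,0,0,0,-40,0,0,-20,-30,0,0,-40,0,0,0,-40,0,0,0,-40,0,0,0,-40,0,0,0,-40,0,0,0,-40,0,0,0,0,0,0], grip=0.47)

```text
time_s: 53.8
eef_pos: [0.3804, -0.0526, 0.1977]
eef_rot: [-0.001, 0.68, 0.733, -0.0]
wrist_force: [0.8, -0.2, -0.3]
opening: 0.469
```

```bash
python3 -c "
from g import *
o=ctrl.get_obs();print(o['eef_pos'],o['wrist_force'],o['time_s'])
c=snap('scene');d=snap('top')
cv2.imwrite('pics/s9.png',np.hstack([cv2.resize(c['color'][90:310,170:330,::-1],(400,550),interpolation=cv2.INTER_CUBIC),cv2.resize(d['color'][130:240,230:310,::-1],(400,550),interpolation=cv2.INTER_CUBIC)]))
"
```

```text
[ 0.38040877 -0.05255743  0.19773636] [ 0.7795749  -0.19047962 -0.29044247] 53.8
```

View pics/s9.png

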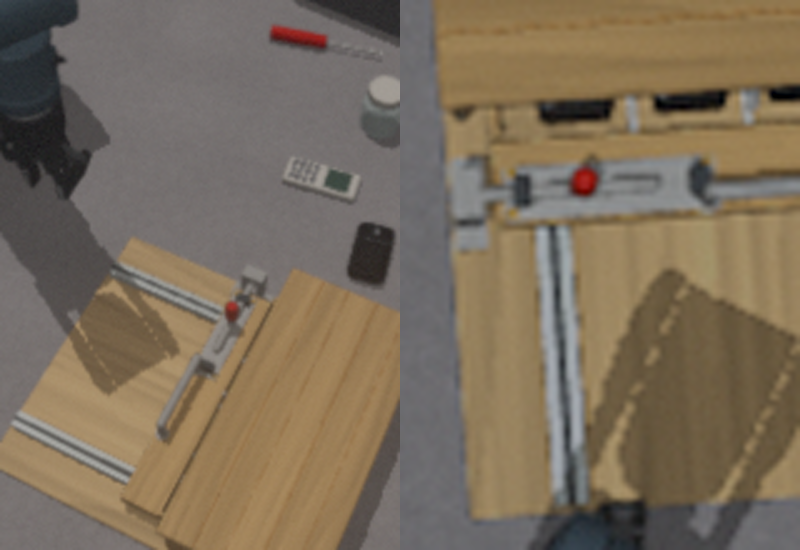

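The bolt rod is in the keeper, and the knob is at the same pixel (267,166) as at the start. The packs can be seen in the closed tray.

```bash
python3 -c "
from bench import ctrl
print(ctrl.hand_in())"
```

```text
the job is handed in; nothing more can be done
None
```

The job is done and handed in at about 54 s of the 210 s allowed. I drew the bolt back to its stop and pulled the tray out 170 mm to the loading stop. All four battery packs were there, and each now lies flat, label up, in a lane of its own. I then pushed the tray home and shot the bolt to its stop again.

**Last checks:**
- **Packs:** The views before closing showed all four packs in their lanes, clear of the ribs and flat.
- **Tray:** Pushed against its home stop, the tool was within 0.2 mm of where it had gripped the handle at the start. I judged the click by that and by the contact force; it was not seen directly.
- **Bolt:** The rod is in the keeper, and the knob is at the same pixel in the top view as at the start.
- **Other things:** The phone, mouse, jar and screwdriver show no movement in the last picture. I did not look again at the mug, padlock and tape, but the arm never went near them.
- **Robot:** The gripper is clear of everything, and forces in the readings stayed under about 20 N.

**What disagreed:** Heights measured from the two camera views came out 4 to 10 mm too low for the pack tops and about 5 mm too low for the knob. For the handle, about 20 mm too low, I think I matched different points on the bar in the two pictures. I worked with the heights in the text instead, and the grasps and placings bore them out.

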